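# Nest the filling funnel in its cup without wedging it

## Task

Get the white cup ready for filling: push the shuttle it stands on all the way in under the steel funnel, then press the funnel down by its black knob until the tapered spout has nested in the cup and the cup has just begun to sink on its sprung seat. Stop when it has sunk about 5 mm, and at no time push it down as far as 10 mm, or the two will wedge; let go and leave the funnel resting in the upright cup, with the things around left alone.

Things in the scene. Friction and masses are not known exactly. Their poses are not given: they have to be found in the camera images.
- stand: fixed filling stand: aluminium base plate (100 mm along x, 305 mm along y from +59 to -246, 10 mm thick) with a 271 mm high column 90 mm behind the funnel axis (+x). Origin on the bench under the funnel axis; +z up; the shuttle comes from -y and travels to +y; the knob is on the +y side.
- shuttle (a joint): grey shuttle that slides along the stand's +y on the base, about 2 N of friction, stays where it is left: 0 = fully out (as it starts), 0.100 = home at its end stop with the cup's seat under the funnel axis.
- push_plate (a point): middle of the outer (-y) face of the upright grey push plate at the shuttle's outer end, 103 mm to the -y side of the seat's axis and 42 mm above the bench. The plate is 50 mm wide (stand x), 8 mm thick, its top edge 56 mm above the bench; its axes are the stand's. Push it toward the stand's +y.
- seat (a joint): round grey spring-loaded seat on the shuttle in which the cup stands: how far it has sunk (m), 0 = up, 0.014 = bottomed. Spring: 1.8 N to start, then 0.6 N per mm. With the cup wedged at 0.010 or more the job is spoiled.
- cup: loose white tapered cup, 75 mm high, 46 mm outside at the foot, 60 mm at the rim, 54 mm inside at the rim, 3 mm wall, 60 g. Origin at the centre of its underside, 48 mm above the bench when the seat is up (rim then 123 mm above the bench); +z up the cup. It stands in a 4 mm deep recess in the seat.
- funnel (a joint): how far the funnel has been pressed down (m), 0 = top, range to 0.080. Friction holds it wherever it is left; about 3 N on the knob moves it down, 9 N or more would be needed to lift it.
- spout_end (a point): centre of the lower end of the steel funnel's tapered spout (40 mm outside at this end, 60 mm outside 50 mm higher, 96 mm at the funnel's mouth, 88 mm up); 137 mm above the bench when joint funnel is 0. Spout and cup touch when it is about 30 mm below the rim of the cup, at joint funnel = 0.044 (knob top then 183 mm above the bench); from there the cup sinks with the funnel, millimetre for millimetre.
- knob_top (a point): centre of the flat top of the black round press knob (32 mm across, 14 mm thick), 95 mm to the +y side of the funnel axis and 90 mm above the spout's lower end (227 mm above the bench when joint funnel is 0); it moves down with the funnel.
- tall_carton: bystander: small upright carton standing behind the rail, 58x58x75 mm; origin at the centre of its underside. Leave alone.
- carton: bystander: small brown carton, 95x62x48 mm, beyond the knob; origin at the centre of its underside. Leave alone.
- white_carton: bystander: small white carton to the right of the stand, 62x62x58 mm; origin at the centre of its underside. Leave alone.

How it is judged:
By the outcome, as a careful person would: the job done as asked, in the order asked, and still so for the second after the job is handed in, with the robot touching nothing.
It also fails if it takes over 48 s, if anything falls off the work surface, if the arm or the gripper's body presses on something with over 40 N, if the wrist force passes 120 N, or if a joint passes its speed limit or range.

## Robot

A 7-joint arm with a two-finger parallel gripper is mounted at the origin on a cart in front of the work surface, level with it; the furniture and walls round the work are solid. World frame = base frame: x ahead of the robot, y to its left, z up, the work surface at z = 0. Lengths are in m, angles in rad, forces in N, time in s.
With the tool pointing down it reaches from about 0.4 to 0.85 m from the base axis. Payload 10.4 kg.
Tool frame: the origin (TCP) lies at the very end of the fingers, on their centre line; the grasp point (between the pads) lies 19 mm behind it; z points along the fingers, y is the direction in which the jaws open and shut (so a half turn about z gives the same grasp; the last joint's range is limited). The gripper opens to 87 mm and grips with 3 to 60 N. Pads are 19 mm wide; open, the fingers measure 117 mm over their backs; the gripper's body (75 mm by 190 mm) begins 51 mm behind the grasp point.
Start: joints at [1.258, 0.332, -0.065, 1.46, 0.022, 1.35, -0.088], TCP at [0.179, -0.599, 0.223] pointing down, gripper open.
Joint ranges: [-2.6, 2.6], [-0.5, 2.12], [-1.47, 1.34], [0.16, 2.42], [-1.27, 4.41], [0.06, 2.06], [-2.6, 2.6]. Speed limits (rad/s): [2.22, 2.22, 2.79, 2.79, 3.14, 3.14, 3.14].

## Interface

Orientations are given as a unit quaternion [x, y, z, w].
In Python, from bench import r, eyes, job gives the robot as it stands. The module is installed in compiled form; this text tells all that it offers.
- The arm moves only by the tool play_rows, never from a script. Its argument "motion" is a list of rows, each a list of 7 numbers: the shift along the tool's x, y, z as a fraction of full scale, then the turn, a rotation vector about the tool's x, y, z as a fraction of full scale, then the opening in per cent of the stroke, from 0 (shut) to 100 (fully open). A call has 1 to 5 rows; each row is the pose to reach, as a shift and turn from the pose commanded when the call began, along the tool's axes at that moment; what a row does not reach only later rows make up. Full scale, the value 1, is 0.2 m for a shift and 90 degrees for a turn. A row lasts 1/8 s, in which the tool goes at most 62.5 mm and 10.7 degrees, less where a joint would pass 70% of its speed; a pose out of reach is approached as far as the arm can. A call with a number of a shift or a turn outside -1 to 1 is refused whole. A call with a gripper value outside its range is refused whole. The fingers move at their own pace and stop on an object; "squeeze" is the grip in N (left out, the last holds). Time passes only in rows, so rows that repeat a pose let the fingers close. It gives the time, the measured TCP pose, the force and the opening at its end, in the units of the state.
- r.read_state(): the state, without advancing time (a new reading comes with each control period).
- eyes.camera(name): name is "scene" or "top"; returns a dict with "image" (400x640x3 uint8, red, green, blue), "mtx" (3x3 intrinsics, pixels), "R" (3x3) and "t" (3): a world point X has camera coordinates R X + t. Camera axes: x right, y down, z forward; pixel columns grow to the right and rows downward; lengths in m; the calibration is good to about 2 mm. A picture is of the moment at which its call begins. There is no depth.
- job.close_job(): hands the job in, once; it reports no verdict.
Trained networks look in a picture, given as the dict that the camera call returned (one of the last four; its "shot" number tells which), for a name from the list of things; names that differ only in an ending like _2 or _b are one class to them, and where a whole thing is asked for, a point or a joint stands for the part that bears it (a point fixed in the world has none). Each returns a list of dicts, best first, with "p" (0 to 1); they miss things now and then, are a little off and sometimes report something else, mostly with a low value. They report only what shows in the picture. A call takes as long as a camera call.
- eyes.regions_of(picture, label): "region" (400x640 bool, what is visible of it) and "xy" ([column, row] in pixels, amid what is visible of it).
- eyes.landmark_of(picture, label): "xy" ([column, row] in pixels: a listed point, or the origin of a listed thing).
The state is a dict: "time": time; "joint_positions": joint angles; "joint_vel": joint speeds; "joint_torque": joint torques, N m; "ee_pos": TCP position; "eef_rot": TCP orientation; "ft_force": force on the tool from outside, world axes, zero at the start; "torque": the same for the moment, N m; "width": finger opening in m.
Only numpy, scipy, OpenCV 4.12 (cv2) and the standard library are available. Lean on these libraries where they do the work, as an engineer would, in place of code of your own. Each camera call takes 0.05 s, during which the arm holds its last target. There are 200 camera calls.

## Working session

There is one attempt and no reset: what is moved stays moved. The work goes in short steps, Python scripts to look and compute and a tool call to move; the robot and the scene stay as the last step left them, time stands still between calls to the robot, and variables do not carry over. Pictures are saved under pics/ and viewed, about 8 in all and at most 12, crops included, and the job is handed in when it is done.

Besides the shell and the picture viewer there is one more tool, called after "Call:" as name(argument=value, ...) on one line, values as JSON. play_rows: Moves the arm, as the interface text tells. Shift numbers are shares of 0.2 m and turn numbers shares of 90 degrees, none past 1 either way. Its arguments: {"type":"object","properties":{"motion":{"type":"array","items":{"type":"array","items":{"type":"number"}}},"squeeze":{"type":"number"}},"required":["motion"]}

```bash
mkdir -p pics
cat > h.py <<'E'
import numpy as np, cv2
from bench import r, eyes, job
from scipy.spatial.transform import Rotation as Ro
def tri(obs):
    A=[];b=[]
    for p,xy in obs:
        K,R,t=p["mtx"],np.array(p["R"]),np.array(p["t"])
        P=np.array(K)@np.c_[R,t]
        for i in (0,1):
            row=P[i]-xy[i]*P[2]; n=np.linalg.norm(row[:3]); A.append(row[:3]/n); b.append(-row[3]/n)
    x,res,_,_=np.linalg.lstsq(np.array(A),np.array(b),rcond=None); return x,res
def onz(p,xy,z):
    R,t=np.array(p["R"]),np.array(p["t"]); c=-R.T@t
    d=R.T@np.linalg.inv(np.array(p["mtx"]))@[xy[0],xy[1],1]
    return c+d*(z-c[2])/d[2]
def proj(p,X):
    u=np.array(p["mtx"])@(np.array(p["R"])@X+p["t"]); return u[:2]/u[2]
def save(p,n): cv2.imwrite("pics/"+n,cv2.cvtColor(p["image"],cv2.COLOR_RGB2BGR))
E
python3 - <<'E'
from h import *
a=eyes.camera("scene");b=eyes.camera("top")
save(a,"s0.png");save(b,"t0.png")
for l in ["stand","push_plate","cup","spout_end","knob_top","tall_carton","carton","white_carton"]:
    A=eyes.landmark_of(a,l);B=eyes.landmark_of(b,l)
    print(l,[(np.round(q["xy"]),round(q["p"],2)) for q in A[:2]],[(np.round(q["xy"]),round(q["p"],2)) for q in B[:2]])
    if A and B: print("   ",tri([(a,A[0]["xy"]),(b,B[0]["xy"])]))
s=r.read_state();print(s)
for p in(a,b): print(-np.array(p["R"]).T@p["t"])
E
```

```text
stand [(array([314., 249.]), 0.8)] [(array([298., 219.]), 0.87)]
    (array([0.55237394, 0.04753676, 0.01206972]), array([1.32413248e-05]))
push_plate [(array([368., 215.]), 0.63)] [(array([373., 227.]), 0.79)]
    (array([ 0.52618889, -0.15944227,  0.04965727]), array([4.06396705e-05]))
cup [(array([345., 225.]), 0.71)] [(array([337., 223.]), 0.97)]
    (array([ 0.53660762, -0.06199219,  0.05033171]), array([5.88662902e-05]))
spout_end [(array([315., 215.]), 0.77)] [(array([302., 221.]), 0.69)]
    (array([0.54559614, 0.04078184, 0.12339594]), array([1.759695e-05]))
knob_top [(array([284., 191.]), 0.63), (array([390., 208.]), 0.52)] [(array([260., 213.]), 0.93), (array([429., 215.]), 0.55)]
    (array([0.56111615, 0.13862939, 0.23041478]), array([1.44022548e-06]))
tall_carton [(array([322., 222.]), 0.94)] [(array([350., 180.]), 0.56), (array([375., 223.]), 0.48)]
    (array([ 0.66274603, -0.09979911, -0.00796958]), array([2.77060397e-06]))
carton [(array([243., 277.]), 0.95)] [(array([217., 207.]), 0.77)]
    (array([0.58771652, 0.2743636 , 0.01154978]), array([5.95732407e-06]))
whi
[... 219 characters left out ...]
0966,  1.46012082,  0.02162062,
        1.34993283, -0.08845807]), 'joint_vel': array([ 0.00045794, -0.00154176,  0.00048531,  0.00114598,  0.00026004,
        0.00053   , -0.00023719]), 'joint_torque': array([ 1.12432546e-03, -6.23039603e+01,  2.53357482e-02, -3.90118718e+01,
       -6.10511983e-02,  3.18282447e-02,  1.87103768e-05]), 'ee_pos': array([ 0.17860483, -0.59893873,  0.2225795 ]), 'eef_rot': array([9.89517390e-01, 1.44413761e-01, 3.22987559e-06, 2.82743102e-05]), 'ft_force': array([-0.04256751, -0.32686855,  0.27308392]), 'torque': array([-0.0117563 , -0.0143793 , -0.00562575]), 'width': 0.08703105985624165}
[-0.34922495  0.90844153  0.8459674 ]
[0.50047983 0.0311806  1.46079934]
```

View pics/s0.png

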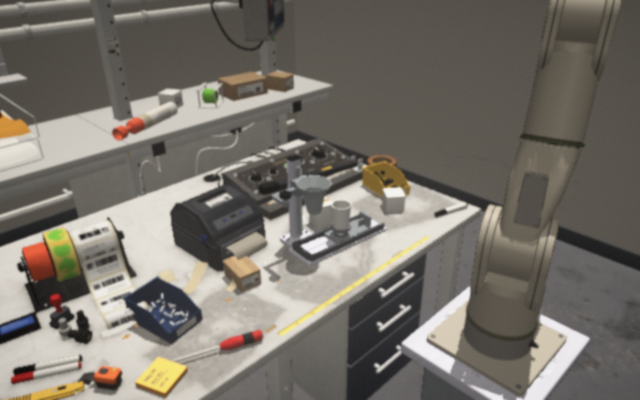

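View pics/t0.png

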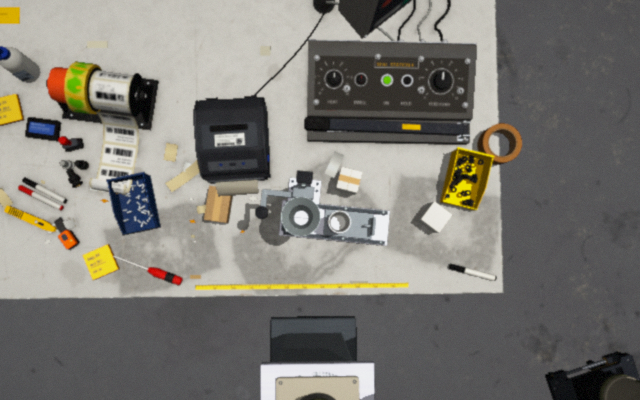

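```bash
cat >> h.py <<'E'
from scipy.optimize import least_squares
def S(q,l):
    c,s=np.cos(q[2]),np.sin(q[2]); return np.array([q[0]+c*l[0]-s*l[1],q[1]+s*l[0]+c*l[1],l[2]])
LOC=dict(stand=(0,0,0),push_plate=(0,-.203,.042),cup=(0,-.1,.048),spout_end=(0,0,.137),knob_top=(0,.095,.227))
E
python3 - <<'E'
from h import *
O=[]
for i in range(2):
    a=eyes.camera("scene");b=eyes.camera("top")
    for l in LOC:
        for p in (a,b):
            A=eyes.landmark_of(p,l)
            if A:O.append((p,l,np.array(A[0]["xy"])))
f=lambda q:np.concatenate([proj(p,S(q,LOC[l]))-xy for p,l,xy in O])
s=least_squares(f,[.55,.045,0.1],loss="soft_l1")
print(s.x,np.degrees(s.x[2]))
for (p,l,xy),e in zip(O,s.fun.reshape(-1,2)): print(l,np.round(e,1))
im=b["image"][150:260,190:400]; im=cv2.cvtColor(cv2.resize(im,None,fx=3.8,fy=3.8,interpolation=cv2.INTER_CUBIC),cv2.COLOR_RGB2BGR)
q=s.x
pts=list(LOC.values())+[(x,y,.01) for x in(-.05,.05) for y in(.059,-.246)]
for x in pts:
    u=(proj(b,S(q,x))-[190,150]+.5)*3.8; cv2.circle(im,tuple(int(v) for v in u),3,(0,0,255),-1)
im2=a["image"][150:280,230:400]; im2=cv2.cvtColor(cv2.resize(im2,None,fx=4.5,fy=4.5,interpolation=cv2.INTER_CUBIC),cv2.COLOR_RGB2BGR)
for x in pts:
    u=(proj(a,S(q,x))-[230,150]+.5)*4.5; cv2.circle(im2,tuple(int(v) for v in u),3,(0,0,255),-1)
cv2.imwrite("pics/t1.png",im);cv2.imwrite("pics/s1.png",im2)
E
```

```text
[ 0.55071221  0.04165725 -0.08730983] -5.002484968858854
stand [-1.7  1.3]
stand [1.2 2.6]
push_plate [-1.7 -3.5]
push_plate [-0.2  1.5]
cup [-1.4  3.4]
cup [1.8 1.4]
spout_end [-1.9 -3.8]
spout_end [1.7 3.6]
knob_top [-0.   0.9]
knob_top [-0.9  0.2]
stand [-2.3 -0.7]
stand [ 2.5 -0.8]
push_plate [-0.4 -1.5]
push_plate [-0.2  2.2]
cup [-1.6 -1.2]
cup [1. 1.]
spout_end [-0.3 -1.1]
spout_end [ 0.3 -1.3]
knob_top [ 0.8 -0.8]
knob_top [-1.9  0.5]
```

View pics/t1.png

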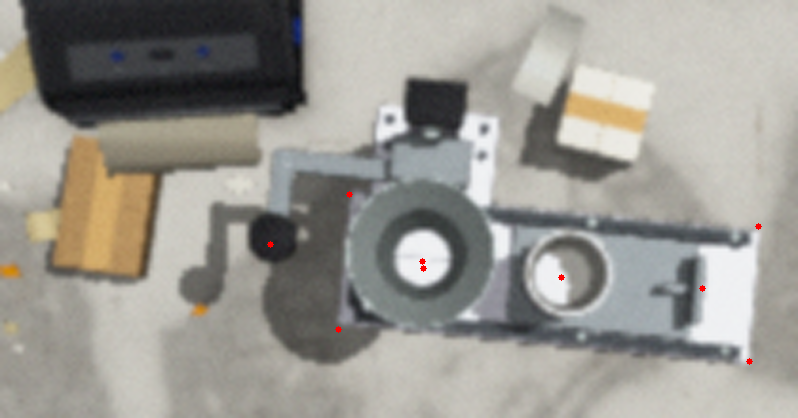

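View pics/s1.png

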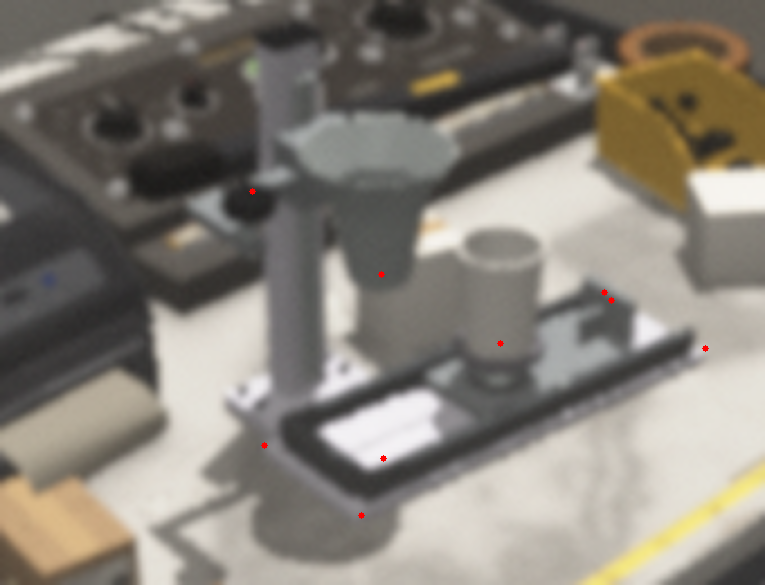

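```bash
cat >> h.py <<'E'
Q=np.array([.5507,.0417,-.0873])
def plan(loc,q=Q,ang=None,frac=1):
    s=r.read_state(); R=Ro.from_quat(s["eef_rot"]); tgt=S(q,loc)
    d=(tgt-s["ee_pos"])*frac
    a=q[2]+np.pi/2
    R2=Ro.from_matrix(np.array([[np.cos(a),np.sin(a),0],[np.sin(a),-np.cos(a),0],[0,0,-1]]))
    print("tgt",np.round(tgt,4),"shift",np.round(R.inv().apply(d)/.2,3),"turn",np.round((R.inv()*R2).as_rotvec()*frac/(np.pi/2),3))
    x=s["ee_pos"]; c,n=np.cos(q[2]),np.sin(q[2]); e=x[:2]-q[:2]
    print("tcp in stand",np.round([c*e[0]+n*e[1],-n*e[0]+c*e[1],x[2]],4),"F",np.round(s["ft_force"],2),"t",s["time"],"w",s["width"])
E
python3 -c "
from h import *
plan((0,-.245,.2),frac=.5)"
```

```text
tgt [ 0.5293 -0.2024  0.2   ] shift [ 1.124 -0.7    0.056] turn [ 0.    0.   -0.38]
tcp in stand [-0.3148 -0.6706  0.2226] F [ 0.58 -0.39 -0.25] t 2.1 w 0.08688070791736888
```

Call:
play_rows(motion=[[0.3, -0.19, 0, 0, 0, -0.11, 0], [0.6, -0.37, 0, 0, 0, -0.21, 0], [0.9, -0.56, 0, 0, 0, -0.32, 0], [1, -0.62, 0, 0, 0, -0.38, 0], [1, -0.62, 0, 0, 0, -0.38, 0]], squeeze=20)

```text
time: 2.72
ee_pos: [0.3381, -0.4198, 0.2231]
eef_rot: [0.902, 0.432, 0.001, 0.0]
ft_force: [-0.6, 0.4, -0.4]
width: 0.0449
```

```bash
python3 -c "
from h import *
plan((0,-.245,.2))"
```

```text
tgt [ 0.5293 -0.2024  0.2   ] shift [1.446 0.065 0.117] turn [ 0.001 -0.    -0.375]
tcp in stand [-0.1716 -0.4783  0.2231] F [-0.57  0.37 -0.38] t 2.725 w 0.04490440941128419
```

Call:
play_rows(motion=[[0.25, 0.01, 0, 0, 0, -0.1, 0], [0.5, 0.03, 0.02, 0, 0, -0.2, 0], [0.75, 0.04, 0.05, 0, 0, -0.3, 0], [1, 0.05, 0.08, 0, 0, -0.375, 0], [1, 0.05, 0.08, 0, 0, -0.375, 0]])

```text
time: 3.35
ee_pos: [0.4709, -0.2714, 0.2062]
eef_rot: [0.738, 0.675, 0.001, -0.0]
ft_force: [0.4, -0.8, -0.7]
width: 0.0018
```

```bash
python3 -c "
from h import *
plan((0,-.245,.1))"
```

```text
tgt [ 0.5293 -0.2024  0.1   ] shift [0.369 0.26  0.532] turn [ 0.    -0.001 -0.001]
tcp in stand [-0.0522 -0.3188  0.2062] F [ 0.37 -0.77 -0.69] t 3.35 w 0.001783398115026893
```

Call:
play_rows(motion=[[0.2, 0.14, 0, 0, 0, 0, 0], [0.37, 0.26, 0.1, 0, 0, 0, 0], [0.37, 0.26, 0.35, 0, 0, 0, 0], [0.37, 0.26, 0.6, 0, 0, 0, 0], [0.37, 0.26, 0.6, 0, 0, 0, 0]])

```text
time: 3.98
ee_pos: [0.5247, -0.2065, 0.0834]
eef_rot: [0.741, 0.672, -0.002, -0.003]
ft_force: [0.7, 0.5, 0.9]
width: 0.0005
```

Run:
```python
from h import *
plan((0,-.245,.036))
b=eyes.camera("top")
im=b["image"][150:260,190:400]; im=cv2.cvtColor(cv2.resize(im,None,fx=3.8,fy=3.8,interpolation=cv2.INTER_CUBIC),cv2.COLOR_RGB2BGR)
a=eyes.camera("scene")
im2=a["image"][150:270,300:430]; im2=cv2.cvtColor(cv2.resize(im2,None,fx=4.5,fy=4.5,interpolation=cv2.INTER_CUBIC),cv2.COLOR_RGB2BGR)
cv2.imwrite("pics/s2.png",im2)
```

```text
tgt [ 0.5293 -0.2024  0.036 ] shift [0.023 0.023 0.237] turn [-0.004 -0.001 -0.007]
tcp in stand [-0.0043 -0.2496  0.0834] F [0.74 0.49 0.88] t 3.975 w 0.0004667459137996842
```

View pics/s2.png

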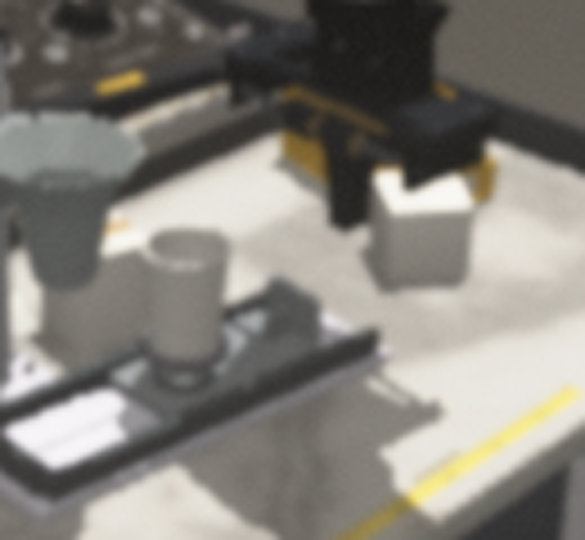

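Call:
play_rows(motion=[[0.02, 0.02, 0.08, 0, 0, -0.005, 0], [0.02, 0.02, 0.16, 0, 0, -0.005, 0], [0.02, 0.02, 0.235, 0, 0, -0.005, 0], [0.02, 0.02, 0.235, 0, 0, -0.005, 0]])

```text
time: 4.58
ee_pos: [0.5311, -0.2017, 0.038]
eef_rot: [0.737, 0.676, -0.001, -0.001]
ft_force: [-0.2, 0.3, -0.6]
width: 0.0003
```

Run:
```python
from h import *
plan((0,-.13,.036))
a=eyes.camera("scene")
print(proj(a,np.array([.5247,-.2065,.083])))
im2=a["image"][170:250,320:420]; im2=cv2.cvtColor(cv2.resize(im2,None,fx=6,fy=6,interpolation=cv2.INTER_CUBIC),cv2.COLOR_RGB2BGR)
for x in [r.read_state()["ee_pos"]]+[S(Q,l) for l in [(-.025,-.203,.056),(.025,-.203,.056),(-.025,-.203,.012)]]:
    u=(proj(a,x)-[320,170]+.5)*6; cv2.circle(im2,tuple(int(v) for v in u),3,(0,0,255),-1)
cv2.imwrite("pics/s3.png",im2)
```

```text
tgt [ 0.5394 -0.0878  0.036 ] shift [ 0.571 -0.008  0.01 ] turn [-0.002 -0.     0.   ]
tcp in stand [ 0.0017 -0.2441  0.038 ] F [-0.16  0.34 -0.55] t 4.575 w 0.00031391507368214047
[377.6028407  200.51444927]
```

View pics/s3.png

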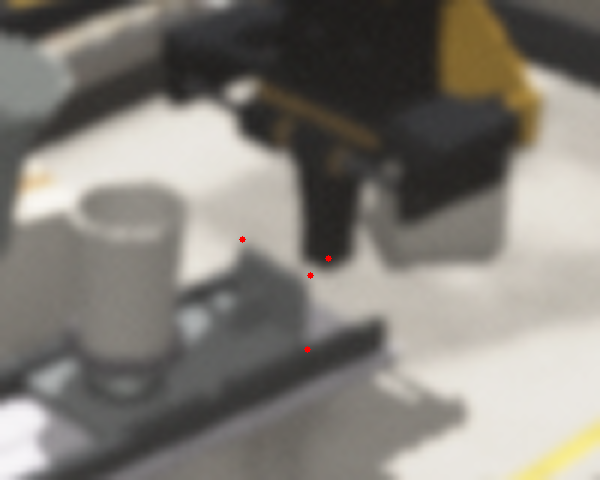

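Call:
play_rows(motion=[[0.07, -0.01, 0.01, 0, 0, 0, 0], [0.13, -0.01, 0.01, 0, 0, 0, 0], [0.18, -0.01, 0.01, 0, 0, 0, 0], [0.23, -0.01, 0.01, 0, 0, 0, 0], [0.29, -0.01, 0.01, 0, 0, 0, 0]])

```text
time: 5.25
ee_pos: [0.5357, -0.1437, 0.0379]
eef_rot: [0.737, 0.675, 0.0, 0.001]
ft_force: [2.0, -2.1, 0.1]
width: 0.0003
```

Call:
play_rows(motion=[[0.06, 0, 0, 0, 0, 0, 0], [0.12, 0, 0, 0, 0, 0, 0], [0.18, 0, 0, 0, 0, 0, 0], [0.24, 0, 0, 0, 0, 0, 0], [0.28, 0, 0, 0, 0, 0, 0]])

```text
time: 5.88
ee_pos: [0.5401, -0.0872, 0.0375]
eef_rot: [0.737, 0.676, 0.0, -0.0]
ft_force: [1.1, -1.5, 0.6]
width: 0.0007
```

Run:
```python
from h import *
plan((0,-.1125,.036))
a=eyes.camera("scene")
im2=a["image"][150:260,270:410]; im2=cv2.cvtColor(cv2.resize(im2,None,fx=5,fy=5,interpolation=cv2.INTER_CUBIC),cv2.COLOR_RGB2BGR)
cv2.imwrite("pics/s4.png",im2)
```

```text
tgt [ 0.5409 -0.0704  0.036 ] shift [ 0.084 -0.003  0.008] turn [-0. -0.  0.]
tcp in stand [ 0.0007 -0.1294  0.0375] F [ 1.11 -1.52  0.65] t 5.875 w 0.000666640591333979
```

View pics/s4.png

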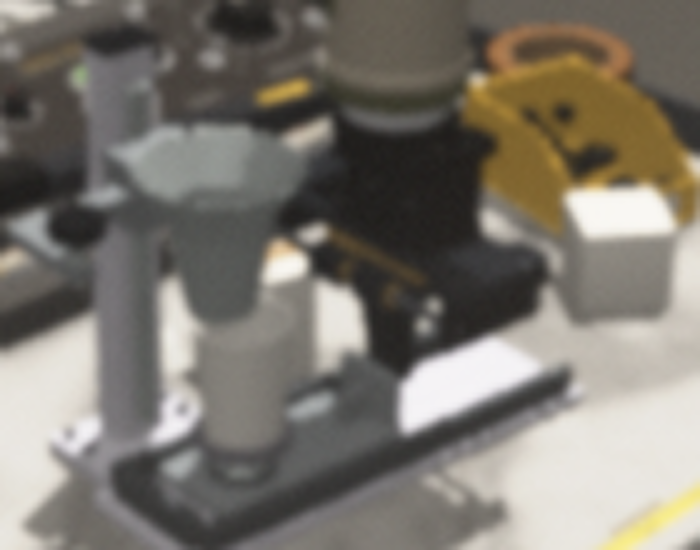

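Call:
play_rows(motion=[[0.02, 0, 0, 0, 0, 0, 0], [0.04, 0, 0, 0, 0, 0, 0], [0.06, 0, 0, 0, 0, 0, 0], [0.07, 0, 0, 0, 0, 0, 0], [0.07, 0, 0, 0, 0, 0, 0]])

```text
time: 6.55
ee_pos: [0.5412, -0.0739, 0.0375]
eef_rot: [0.737, 0.676, -0.0, -0.0]
ft_force: [0.6, -0.8, -0.1]
width: 0.0003
```

Call:
play_rows(motion=[[0.01, 0, 0, 0, 0, 0, 0], [0.015, 0, 0, 0, 0, 0, 0], [0.015, 0, 0, 0, 0, 0, 0]])

```text
time: 6.92
ee_pos: [0.5413, -0.0731, 0.0375]
eef_rot: [0.738, 0.675, -0.001, 0.001]
ft_force: [-0.3, -7.1, -0.1]
width: 0.0004
```

Call:
play_rows(motion=[[0.007, 0, 0, 0, 0, 0, 0], [0.012, 0, 0, 0, 0, 0, 0], [0.012, 0, 0, 0, 0, 0, 0]])

```text
time: 7.3
ee_pos: [0.5413, -0.073, 0.0375]
eef_rot: [0.738, 0.674, -0.002, 0.001]
ft_force: [-1.9, -13.2, 1.6]
width: 0.0005
```

```bash
python3 -c "
from h import *
plan((0,-.1125,.036))"
```

```text
tgt [ 0.5409 -0.0704  0.036 ] shift [ 0.013 -0.003  0.008] turn [-0.     0.003 -0.002]
tcp in stand [ 0.0006 -0.115   0.0375] F [ -1.88 -13.18   1.59] t 7.3 w 0.000452929160717368
```

Call:
play_rows(motion=[[-0.1, 0, 0, 0, 0, 0, 0], [-0.25, 0, 0, 0, 0, 0, 0], [-0.28, 0, -0.3, 0, 0, 0, 0], [-0.28, 0, -0.6, 0, 0, 0, 0], [-0.28, 0, -0.9, 0, 0, 0, 0]])

```text
time: 7.92
ee_pos: [0.5365, -0.1242, 0.2194]
eef_rot: [0.737, 0.676, 0.0, -0.0]
ft_force: [0.9, -0.4, -1.1]
width: 0.0003
```

Call:
play_rows(motion=[[0, 0, -0.25, 0, 0, 0, 0], [0, 0, -0.3, 0, 0, 0, 0], [0.25, 0, -0.3, 0, 0, 0, 0], [0.5, 0, -0.3, 0, 0, 0, 0], [0.75, 0, -0.3, 0, 0, 0, 0]])

```text
time: 8.55
ee_pos: [0.5494, 0.0265, 0.2765]
eef_rot: [0.737, 0.676, -0.0, -0.001]
ft_force: [0.7, -0.1, -0.5]
width: 0.0004
```

```bash
python3 -c "
from h import *
plan((0,.095,.25))
O=[]
for i in range(2):
  a=eyes.camera('scene');b=eyes.camera('top')
  for l in ('knob_top','cup'):
    A=eyes.landmark_of(a,l);B=eyes.landmark_of(b,l)
    if A and B: print(l,tri([(a,A[0]['xy']),(b,B[0]['xy'])])[0],onz(a,A[0]['xy'],.227),onz(b,B[0]['xy'],.227))
im2=a['image'][150:260,240:380]; im2=cv2.cvtColor(cv2.resize(im2,None,fx=5,fy=5,interpolation=cv2.INTER_CUBIC),cv2.COLOR_RGB2BGR)
cv2.imwrite('pics/s5.png',im2)
"
```

```text
tgt [0.559  0.1363 0.25  ] shift [0.551 0.    0.132] turn [-0.001 -0.     0.   ]
tcp in stand [ 0.     -0.0153  0.2765] F [ 0.72 -0.06 -0.54] t 8.55 w 0.0003562827830282187
knob_top [0.55899132 0.14165546 0.23067157] [0.56715159 0.1391381  0.227     ] [0.55688443 0.13951305 0.227     ]
knob_top [0.56191585 0.13581126 0.22077598] [0.55108827 0.14221064 0.227     ] [0.56308308 0.1368578  0.227     ]
cup [ 0.65190424 -0.23607323 -0.09833149] [0.3441232  0.23988109 0.227     ] [ 0.55781679 -0.26510742  0.227     ]
```

View pics/s5.png

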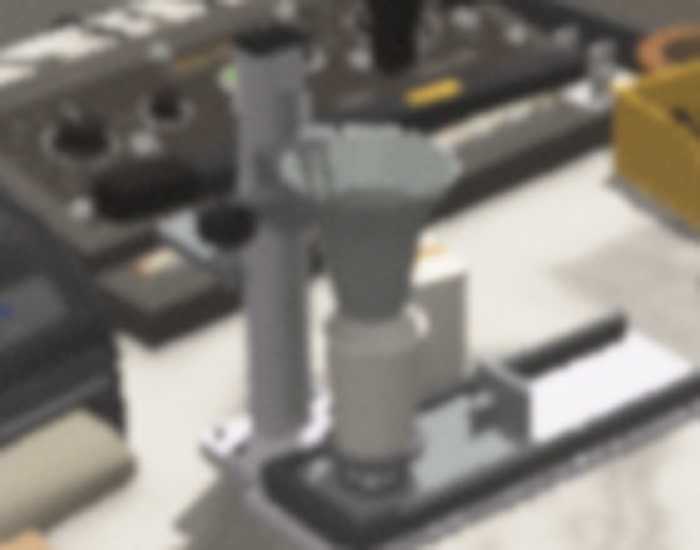

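Call:
play_rows(motion=[[0.2, 0, 0, 0, 0, 0, 0], [0.4, 0, 0, 0, 0, 0, 0], [0.55, 0, 0.05, 0, 0, 0, 0], [0.55, 0, 0.17, 0, 0, 0, 0], [0.55, 0, 0.17, 0, 0, 0, 0]])

```text
time: 9.78
ee_pos: [0.5588, 0.1338, 0.2421]
eef_rot: [0.737, 0.676, -0.001, -0.001]
ft_force: [-0.0, -0.9, 0.9]
width: 0.0003
```

```bash
python3 -c "
from h import *
plan((0.001,.095,.227))
a=eyes.camera('scene');b=eyes.camera('top')
im2=a['image'][160:230,240:340]; im2=cv2.cvtColor(cv2.resize(im2,None,fx=7,fy=7,interpolation=cv2.INTER_CUBIC),cv2.COLOR_RGB2BGR)
u=(proj(a,r.read_state()['ee_pos'])-[240,160]+.5)*7;print(u)
cv2.imwrite('pics/s6.png',im2)
"
```

```text
tgt [0.56   0.1363 0.227 ] shift [0.013 0.005 0.075] turn [-0.002  0.001  0.   ]
tcp in stand [0.     0.0924 0.2421] F [-0.01 -0.9   0.91] t 9.775 w 0.0003305198820150643
[325.40736003 184.56350317]
```

View pics/s6.png

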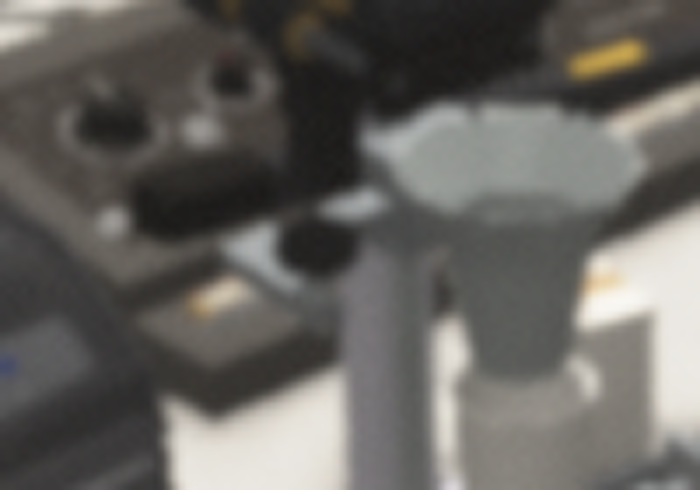

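Call:
play_rows(motion=[[0.005, 0, 0.03, 0, 0, 0, 0], [0.01, 0.005, 0.06, 0, 0, 0, 0], [0.01, 0.005, 0.08, 0, 0, 0, 0], [0.01, 0.005, 0.1, 0, 0, 0, 0], [0.01, 0.005, 0.1, 0, 0, 0, 0]])

```text
time: 10.5
ee_pos: [0.5607, 0.1362, 0.2233]
eef_rot: [0.737, 0.676, -0.0, -0.0]
ft_force: [0.0, 0.1, 0.1]
width: 0.0005
```

Call:
play_rows(motion=[[0, 0, 0.02, 0, 0, 0, 0], [0, 0, 0.04, 0, 0, 0, 0], [0, 0, 0.06, 0, 0, 0, 0], [0, 0, 0.08, 0, 0, 0, 0], [0, 0, 0.08, 0, 0, 0, 0]])

```text
time: 11.12
ee_pos: [0.5605, 0.1362, 0.207]
eef_rot: [0.737, 0.676, -0.0, -0.0]
ft_force: [-0.2, -0.2, -0.5]
width: 0.0008
```

```bash
python3 -c "
from h import *
a=eyes.camera('scene')
im2=a['image'][160:230,240:340]; im2=cv2.cvtColor(cv2.resize(im2,None,fx=7,fy=7,interpolation=cv2.INTER_CUBIC),cv2.COLOR_RGB2BGR)
cv2.imwrite('pics/s7.png',im2)
print(r.read_state()['ft_force'])
b=eyes.camera('top')
for l in ('spout_end','knob_top'):
  A=eyes.landmark_of(a,l);B=eyes.landmark_of(b,l)
  for i,C in ((a,A),(b,B)):
    if C: print(l,C[0]['p'],C[0]['xy'])
  if A and B: print(l,tri([(a,A[0]['xy']),(b,B[0]['xy'])])[0])
"
```

```text
[ 0.77963931  0.34559382 -0.64382022]
spout_end 0.77 [313.6, 218.9]
spout_end 0.81 [297.8, 218.6]
spout_end [0.54981677 0.04795825 0.11310171]
knob_top 0.85 [285.7, 197.8]
knob_top 0.58 [299.1, 220.7]
knob_top [0.56968255 0.07525318 0.18339156]
```

View pics/s7.png

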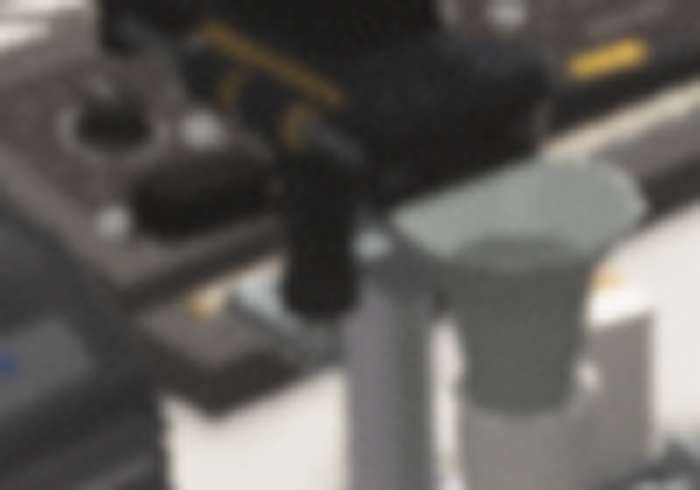

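Call:
play_rows(motion=[[0, 0, 0.02, 0, 0, 0, 0], [0, 0, 0.04, 0, 0, 0, 0], [0, 0, 0.06, 0, 0, 0, 0], [0, 0, 0.08, 0, 0, 0, 0], [0, 0, 0.095, 0, 0, 0, 0]])

```text
time: 12.05
ee_pos: [0.5608, 0.1363, 0.1883]
eef_rot: [0.737, 0.676, 0.0, 0.0]
ft_force: [0.9, 0.1, 2.9]
width: 0.0006
```

Call:
play_rows(motion=[[0, 0, 0.005, 0, 0, 0, 0], [0, 0, 0.01, 0, 0, 0, 0], [0, 0, 0.01, 0, 0, 0, 0]])

```text
time: 12.42
ee_pos: [0.5608, 0.1362, 0.1865]
eef_rot: [0.737, 0.676, 0.0, 0.0]
ft_force: [0.9, -0.1, 1.8]
width: 0.0004
```

Call:
play_rows(motion=[[0, 0, 0.005, 0, 0, 0, 0], [0, 0, 0.01, 0, 0, 0, 0]])

```text
time: 12.68
ee_pos: [0.5607, 0.1363, 0.1846]
eef_rot: [0.737, 0.676, 0.0, 0.0]
ft_force: [-0.0, 1.0, 3.3]
width: 0.0003
```

Call:
play_rows(motion=[[0, 0, 0.005, 0, 0, 0, 0], [0, 0, 0.01, 0, 0, 0, 0]])

```text
time: 12.92
ee_pos: [0.5608, 0.1363, 0.1826]
eef_rot: [0.737, 0.676, 0.0, 0.0]
ft_force: [1.5, -0.2, 5.0]
width: 0.0005
```

Call:
play_rows(motion=[[0, 0, 0.005, 0, 0, 0, 0], [0, 0, 0.01, 0, 0, 0, 0]])

```text
time: 13.18
ee_pos: [0.5608, 0.1363, 0.1806]
eef_rot: [0.737, 0.676, 0.0, 0.0]
ft_force: [0.3, 0.4, 5.5]
width: 0.0005
```

Call:
play_rows(motion=[[0, 0, 0.005, 0, 0, 0, 0], [0, 0, 0.01, 0, 0, 0, 0], [0, 0, 0.013, 0, 0, 0, 0], [0, 0, 0.013, 0, 0, 0, 0]])

```text
time: 13.68
ee_pos: [0.5607, 0.1363, 0.1781]
eef_rot: [0.737, 0.676, 0.0, 0.0]
ft_force: [0.5, 1.0, 4.8]
width: 0.0004
```

```bash
python3 -c "
from h import *
plan((0.001,.095,.178))
a=eyes.camera('scene')
im2=a['image'][160:270,250:370]; im2=cv2.cvtColor(cv2.resize(im2,None,fx=5,fy=5,interpolation=cv2.INTER_CUBIC),cv2.COLOR_RGB2BGR)
cv2.imwrite('pics/s8.png',im2)
"
```

```text
tgt [0.56   0.1363 0.178 ] shift [-0.001 -0.004  0.001] turn [0. 0. 0.]
tcp in stand [0.0018 0.0951 0.1781] F [0.46 0.98 4.84] t 13.675 w 0.00036386546898323685
```

View pics/s8.png

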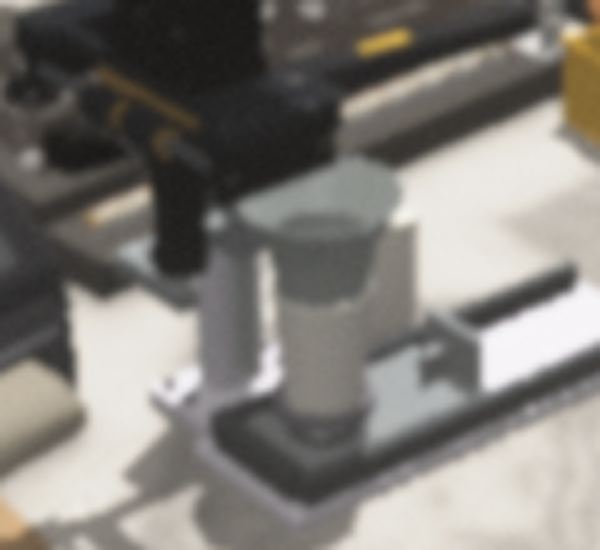

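Call:
play_rows(motion=[[0, 0, -0.05, 0, 0, 0, 0], [0, 0, -0.25, 0, 0, 0, 0], [0, 0, -0.5, 0, 0, 0, 0], [0, 0, -0.8, 0, 0, 0, 0], [0, 0, -0.8, 0, 0, 0, 0]])

```text
time: 14.35
ee_pos: [0.5617, 0.1371, 0.3428]
eef_rot: [0.737, 0.676, 0.003, 0.002]
ft_force: [0.3, 0.5, 0.2]
width: 0.0001
```

```bash
python3 -c "
from h import *
plan((0.001,.095,.178))
a=eyes.camera('scene')
im2=a['image'][160:270,250:370]; im2=cv2.cvtColor(cv2.resize(im2,None,fx=5,fy=5,interpolation=cv2.INTER_CUBIC),cv2.COLOR_RGB2BGR)
for z in(.178,.183):
  u=(proj(a,S(Q,(0,.095,z)))-[250,160]+.5)*5;print(u)
A=eyes.landmark_of(a,'knob_top');print([(np.array(k['xy']),(np.array(k['xy'])-[250,160]+.5)*5,k['p']) for k in A[:1]])
cv2.imwrite('pics/s9.png',im2)
"
```

```text
tgt [0.56   0.1363 0.178 ] shift [-0.007 -0.013  0.824] turn [ 0.004 -0.001  0.   ]
tcp in stand [0.0026 0.096  0.3428] F [0.26 0.52 0.2 ] t 14.35 w 0.00011899127059466998
[184.31063932 245.35692638]
[183.96786934 237.11261301]
[(array([283.4, 209.6]), array([169.5, 250.5]), 0.61)]
```

View pics/s9.png

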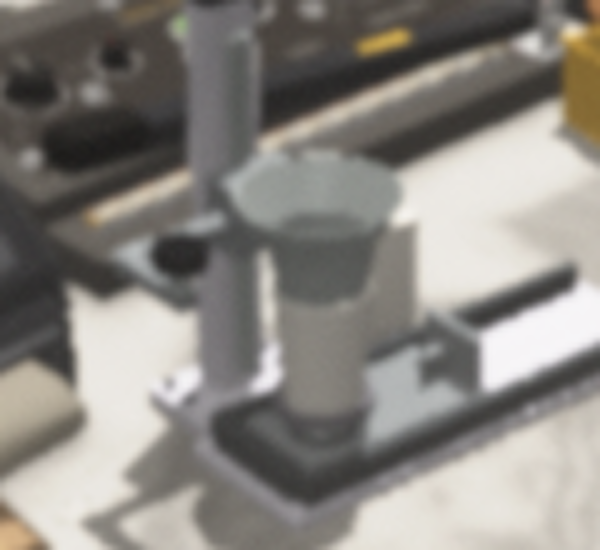

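```bash
python3 -c "
from h import *
print(job.close_job())"
```

```text
the job is handed in; nothing more can be done
None
```

The job is handed in: the shuttle is home under the funnel, the spout is nested in the upright cup, and the cup has sunk about 4.9 mm.

- **Shuttle:** I pushed it in until it met its end stop, where the force rose to about 13 N with no further travel. The stop came about 2.5 mm short of where my camera fit put it, which is about the accuracy of that fit.
- **Funnel:** I pressed the knob down slowly. The force rose from about 3 N to 5 N near 183 mm, the height where spout and cup should touch. I stopped with the knob top at 178.1 mm; the 4.9 mm of sinking is worked out from that height, not read directly.
- **Release:** I lifted clear to 343 mm. The last picture shows the funnel where I left it, resting in the cup.
- **Surroundings:** I saw no sign of the arm touching the cartons, but I took no separate measurement of them at the end.
- **Failed or disagreeing checks:**
  - After the shuttle was home, the network's cup position was plainly wrong, so I relied on the pictures.
  - Its final knob position was about 3 pixels off, mostly sideways.
  - While I was pressing, the force read nearly zero whenever the arm paused. I confirmed from a picture that the funnel was moving.

The robot's clock read about 14.5 s of the 48 s allowed.

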